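Pick the long hex-ended spacer from the parts crate and load the sloping inspection cradle

ROBOT

A 6-joint arm with a two-finger parallel gripper is mounted at the origin on the work surface. World frame = base frame: x ahead of the robot, y to its left, z up, the work surface at z = 0. Lengths are in m, angles in degrees, forces in N, time in s.
With the tool pointing down it reaches from about 0.3 to 0.75 m from the base axis. Payload 8.5 kg.
Tool frame: the origin (TCP) lies on the centre line of the jaws, within the pads' length; the fingertips stand 11 mm ahead of it and the grasp point (between the pads) lies 8 mm behind it; z points along the fingers, y is the line along which they close (so a half turn about z gives the same grasp; the last joint's range is limited). The gripper opens to 85 mm and grips with 20 to 120 N. Pads are 22 mm wide; open, the fingers measure 114 mm over their backs; the gripper's body (76 mm by 85 mm) begins 54 mm behind the grasp point. The pads swing forward as they close: fully open they stand 13 mm farther back than shut.
Start: joints at [-80.747, 21.807, 74.336, -0, 83.858, -12.336], TCP at [0.202, -0.511, 0.242] pointing down, gripper open.
Joint ranges: [-178.18, 178.18], [-50.72, 133.34], [12.68, 142.11], [-81.47, 261.47], [9.98, 163.14], [-165.26, 165.26]. Speed limits (degrees/s): [136.94, 136.94, 180, 180, 180, 180].

INTERFACE

Orientations are given as a 3x3 rotation matrix whose columns are the frame's x, y, z axes.
In Python, from rig import env gives the robot as it stands.
- The arm moves only by the shell command python3 nudge.py 'ROWS' [FORCE]. ROWS is one flat JSON list of numbers that holds 1 to 10 rows one after another, with no inner brackets; each row has 5 numbers: dx, dy, dz in m, then a turn about the tool's z in degrees, then the finger opening in m; each row shifts and turns the commanded pose from where the row before left it, along the tool's axes as they then stand; what a row does not reach is not made up. A row lasts 1/10 s, in which the tool goes at most 0.05 m and 8.59 degrees, less where a joint would pass 70% of its speed; a pose out of reach is approached as far as the arm can. The fingers move at their own pace and stop on an object; FORCE is the grip in N (left out, the last holds). Time passes only in rows, so rows that do not move let the fingers close. It prints the time, the measured TCP pose, the force, the opening and the grip force at its end. Input that does not fit is refused with a message, and nothing moves.
- env.observe(): the state, without advancing time (a new reading comes with each control period).
- env.get_image(name): name is "side" or "top"; returns a dict with "pixels" (480x640x3 uint8, red, green, blue), "K" (3x3 intrinsics, pixels), "distortion" ([k1, k2, p1, p2, k3] as OpenCV has them; the pictures are not rectified), "extrinsics" (4x4, takes a point from world to camera coordinates). Camera axes: x right, y down, z forward; pixel columns grow to the right and rows downward; lengths in m; the calibration is good to about 2 mm. A picture is of the moment at which its call begins. There is no depth.
- env.close_job(): hands the job in; it is judged then, once.
The state is a dict: "time_s": time; "q": joint angles; "qvel": joint speeds; "joint_efforts": joint torques, N m; "position": TCP position; "tool_rot": TCP orientation; "ft_force": force on the tool from outside, world axes, zero at the start; "wrist_torque": the same for the moment, N m; "grip_width": finger opening in m; "gripper_force": force on a finger pad.
Only numpy, scipy, OpenCV 4.12 (cv2) and the standard library are available. Lean on these libraries where they do the work, as an engineer would, in place of code of your own. Each camera call takes 0.05 s, during which the arm holds its last target. There are 200 camera calls.

TASK

Find the long spacer with a hexagonal block at each end among the mixed parts in the blue crate, lift it out and lay it lengthwise in the two saddles of the sloping inspection cradle: set it down, do not drop it, slide it fully home against the stop at the low end, and let go. Leave the other parts in the crate and do not shift the screwdriver, the jar or the hammer.

Things in the scene. Friction and masses are not known exactly. Their poses are not given: they have to be found in the camera images.
- spacer: The target: aluminium spacer 140 mm long, 140 to 280 g. A round shank 20 mm in diameter, 80 mm long, in the middle; at each end a hexagonal block 30 mm long, 30 mm across flats (34.6 across corners). Origin on its axis at mid-length, x along it; both ends alike. It lies in the crate on a flat, axis 15 mm above the crate floor. Grip the shank in the middle.
- short_spacer: Not wanted: the same shape as the target but only 90 mm long (end blocks 22 mm long). Origin on its axis at mid-length, x along its length.
- hex_bar: Not wanted: plain hexagonal aluminium bar, 140 mm long, 24 mm across flats. Origin on its axis at mid-length, x along its length.
- collar_stud: Not wanted: round 20 mm aluminium stud 140 mm long with one hexagonal collar (30 mm across flats, 40 mm long) in its middle. Origin on its axis at mid-length, x along its length.
- angle: Not wanted: aluminium angle, 130 mm long, 30 x 30 mm legs 4 mm thick, one leg flat on the crate's floor. Origin at the centre of its underside, x along its length.
- flat1: Not wanted: flat aluminium bar 120 x 22 x 12 mm, lying along y at the far (+x) end of the crate, left half. Origin at the centre of its underside.
- flat2: Not wanted: the same flat bar, in the right half of the crate's far end.
- crate: Fixed open blue plastic crate, 260 (x) x 340 (y) x 55 mm high, walls and floor 5 mm thick. Origin at the centre of its underside. The spacer and four other long parts lie in it side by side in any order, about 58 mm from axis to axis across y, each within about 7 degrees of the crate's x, and two flat bars lie across its far end.
- jig: Fixed stand of the inspection cradle: dark base plate 200 x 100 mm with two legs. Origin at the base's underside below the cradle's middle.
- cradle: Fixed sloping cradle on the stand. Its frame is tilted: x points up the slope, 30 degrees above level (away from the robot, within 17 degrees of straight ahead), y is level across it, z is square to the slope. Origin: 110 mm above the bench, where the spacer's mid-point lies when fully home. The plate between the saddles has its top at z = -31 mm.
- saddle_low (a point): Centre of the seat of the lower saddle, at x = -55, z = -15 mm in the cradle's frame. Each saddle is 24 mm long, its flat seat 44 mm wide between upright sides that flare outwards above z = +3 mm to about 68 mm wide at z = +17 mm. Between the two saddles is an 86 mm gap for the fingers. The spacer may not slide down by itself: push it.
- saddle_high (a point): Centre of the seat of the upper saddle, the same shape, at x = +55, z = -15 mm in the cradle's frame.
- stop (a point): Centre of the upright face of the stop plate at the low end, at x = -70 mm in the cradle's frame; the plate is 56 mm wide and rises to z = +12 mm there.
- screwdriver: Bystander: screwdriver 170 mm long lying between crate and cradle, along x. Leave alone.
- jar: Bystander: small closed jar, 56 mm diameter, 70 mm high, standing. Origin under its centre. Leave alone.
- hammer: Bystander: hammer 260 mm long, lying at the right of the cradle. Leave alone.

How it is judged (in metres and radians):
On the way, in this order (a step that is already met when the one before it is completed fails the run):
1. the long spacer is lifted clear of the crate in the fingers (height (world z) of spacer above 0.08 m and contact force between the fingers and spacer above 1 N), for 0.1 s.
2. the spacer lies down in the saddles while the fingers still hold it (not dropped) (x of spacer in the frame of cradle between -0.008 and 0.04 m and y of spacer in the frame of cradle between -0.008 and 0.008 m and z of spacer in the frame of cradle between -0.006 and 0.006 m and angle between the x axis of spacer and the x axis of cradle, either way round below 0.09 rad and contact force between the fingers and spacer above 1 N), for 0.1 s.
At the end, for the whole second after the job is handed in: The long spacer lies at rest in both saddles of the sloping cradle, against the stop: its mid-point within 6 mm of fully home along the slope, 8 mm across and 5 mm in height, its axis within 5 degrees of the cradle's, released. The other parts are still in the crate (x of spacer in the frame of cradle between -0.006 and 0.006 m and y of spacer in the frame of cradle between -0.008 and 0.008 m and z of spacer in the frame of cradle between -0.005 and 0.005 m and angle between the x axis of spacer and the x axis of cradle, either way round below 0.09 rad and linear speed of spacer below 0.02 m/s and contact force between the fingers and spacer below 0.1 N); the robot touches nothing.
It fails at once if another part is taken out of the crate (height (world z) of any of short_spacer, hex_bar, collar_stud, angle, flat1, flat2 above 0.08 m or horizontal distance between any of short_spacer, hex_bar, collar_stud, angle, flat1, flat2 and crate above 0.2 m).
It fails at once if the screwdriver, the jar or the hammer is shifted by more than 40 mm (distance of any of screwdriver, jar, hammer from where it was at the start of the episode above 0.04 m).
It also fails if it takes over 38 s, if anything falls off the work surface, if the arm or the gripper's body presses on something with over 40 N, if the wrist force passes 120 N, or if a joint passes its speed limit or range.

## Working session

There is one attempt and no reset: what is moved stays moved. The work goes in short steps, Python scripts to look and compute and a shell command to move; the robot and the scene stay as the last step left them, time stands still between calls to the robot, and variables do not carry over. Pictures are saved under pics/ and viewed, at most 10 in all, crops included, and the job is handed in when it is done.

```bash
ls; mkdir -p pics; python3 - <<'E'
from rig import env
import cv2,numpy as np,pickle
d={}
for n in("side","top"):
    g=env.get_image(n);d[n]=g;cv2.imwrite(f"pics/{n}0.png",g["pixels"][:,:,::-1])
    print(n,g["K"],g["distortion"],g["extrinsics"])
pickle.dump(d,open("im0.pkl","wb"))
s=env.observe();print(s["time_s"],s["tool_rot"],s["position"])
E
```

```text
nudge.py
pics
rig.py
side [[544.94344012   0.         311.58350351]
 [  0.         544.94344012 232.90240421]
 [  0.           0.           1.        ]] [-0.00318939  0.          0.          0.          0.        ] [[-0.90164114 -0.43245064 -0.00544909  0.48402975]
 [-0.27090493  0.57455696 -0.77233077  0.23517303]
 [ 0.33712575 -0.69488902 -0.6351972   1.0786201 ]
 [ 0.          0.          0.          1.        ]]
top [[615.33737868   0.         322.27967721]
 [  0.         615.33737868 237.68975166]
 [  0.           0.           1.        ]] [-0.07728627  0.          0.          0.          0.        ] [[-0.02821288 -0.99943377 -0.01833506  0.00338991]
 [-0.989195    0.03055434 -0.14338648  0.58758197]
 [ 0.14386551  0.0140916  -0.98949691  1.55811724]
 [ 0.          0.          0.          1.        ]]
0.1 [[ 9.29855433e-01  3.67925008e-01 -2.49112687e-04]
 [ 3.67925016e-01 -9.29854587e-01  1.27665584e-03]
 [ 2.38075037e-04 -1.27876016e-03 -9.99999154e-01]] [ 0.20230941 -0.51117431  0.2417742 ]
```

View pics/top0.png

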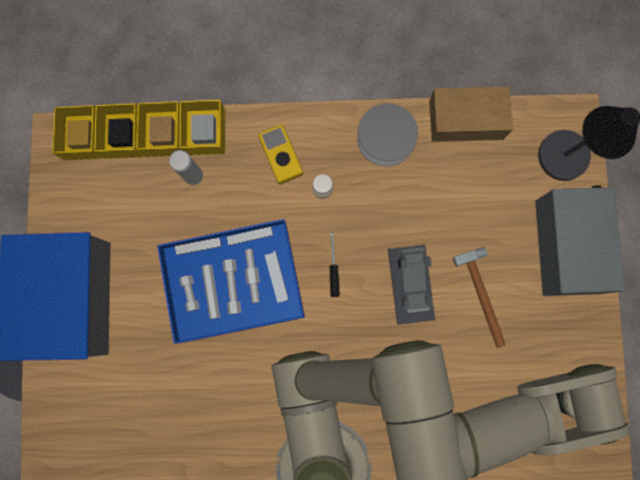

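View pics/side0.png

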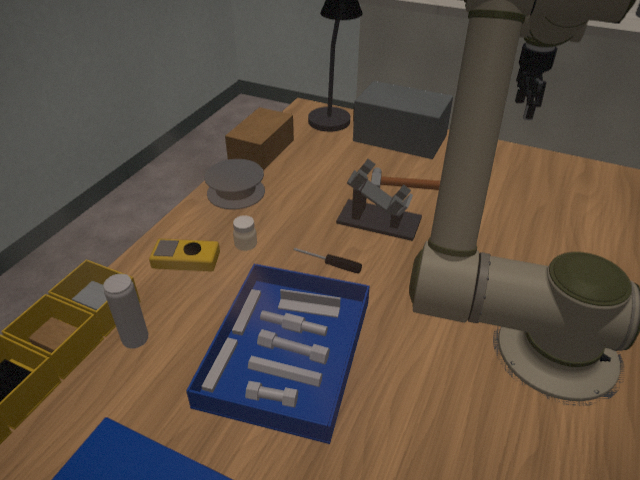

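The top view shows, left to right, the short spacer (190,293), hex bar (211,291), long spacer (232,287), collar stud (252,275) and angle (277,276). The cradle is at (412,285) in the top view and (380,195) in the side view. Next I'll look at enlarged crops and run a mask on the spacer.

```bash
cat > h.py <<'E'
import cv2,numpy as np,pickle
def ray(g,p):
    u=cv2.undistortPoints(np.array([[p]],float),g["K"],np.array(g["distortion"]))[0,0]
    E=np.array(g["extrinsics"]);R=E[:3,:3];o=-R.T@E[:3,3];d=R.T@[u[0],u[1],1];return o,d/np.linalg.norm(d)
def plane(g,p,z):
    o,d=ray(g,p);return o+d*(z-o[2])/d[2]
def tri(a,p,b,q):
    o1,d1=ray(a,p);o2,d2=ray(b,q)
    t=np.linalg.lstsq(np.c_[d1,-d2],o2-o1,rcond=None)[0]
    A,B=o1+t[0]*d1,o2+t[1]*d2;return (A+B)/2,np.linalg.norm(A-B)
def proj(g,X):
    E=np.array(g["extrinsics"]);r=cv2.Rodrigues(E[:3,:3])[0]
    return cv2.projectPoints(np.array([X],float),r,E[:3,3],g["K"],np.array(g["distortion"]))[0][0,0]
E
python3 - <<'E'
from h import *
d=pickle.load(open("im0.pkl","rb"))
def crop(n,x,y,w,h):
    return cv2.resize(d[n]["pixels"][y:y+h,x:x+w,::-1],(400,300),interpolation=cv2.INTER_CUBIC)
# top spacer 212..252? ; scale 5x -> 80x60 ; side 4x 100x75
im=np.vstack([np.hstack([crop("top",192,257,80,60),crop("side",240,315,100,75)]),np.hstack([crop("top",372,240,120,90),crop("side",330,155,100,75)])])
cv2.imwrite("pics/c0.png",im)
for n,(x,y,w,h) in dict(top=(155,215,150,130),side=(190,265,185,170)).items():
    hsv=cv2.cvtColor(d[n]["pixels"],cv2.COLOR_RGB2HSV);m=((hsv[...,1]<70)&(hsv[...,2]>90)).astype(np.uint8)
    mm=np.zeros_like(m);mm[y:y+h,x:x+w]=m[y:y+h,x:x+w]
    for c in cv2.findContours(mm,0,2)[0]:
        if cv2.contourArea(c)>40: print(n,cv2.minAreaRect(c),cv2.contourArea(c))
E
```

```text
top ((188.97471618652344, 292.89044189453125), (35.153038024902344, 12.592133522033691), 77.00537872314453) 306.5
top ((210.3385772705078, 291.2962951660156), (53.90121841430664, 10.07961368560791), 81.34745788574219) 482.5
top ((231.41461181640625, 286.231689453125), (54.221885681152344, 12.699625968933105), 83.6598129272461) 458.0
top ((276.01153564453125, 276.54229736328125), (50.3431282043457, 11.489459991455078), 74.74488067626953) 508.5
top ((251.93080139160156, 275.4461975097656), (53.70703887939453, 12.651541709899902), 82.87498474121094) 418.0
top ((197.60755920410156, 245.5735626220703), (9.583003997802734, 45.703556060791016), 79.3803482055664) 384.5
top ((249.14706420898438, 235.58824157714844), (9.45888900756836, 45.59669494628906), 75.96376037597656) 372.0
side ((270.3078308105469, 393.05987548828125), (50.03512191772461, 17.88721466064453), 11.003541946411133) 602.5
side ((283.94122314453125, 370.2353210449219), (73.7308349609375, 13.581995010375977), 14.03624439239502) 891.0
side ((219.1167755126953, 362.560546875), (10.784571647644043, 57.375240325927734), 27.407575607299805) 537.0
side ((291.8113098144531, 345.6603698730469), (70.87803649902344, 16.757986068725586), 15.945395469665527) 730.5
side ((292.7303466796875, 321.6685485839844), (67.23299407958984, 15.215494155883789), 12.994616508483887) 592.5
side ((308.46405029296875, 307.2588806152344), (60.97029495239258, 10.455196380615234), 7.907163143157959) 547.5
side ((309.95001220703125, 293.85003662109375), (60.66975784301758, 2.2627415657043457), 8.130102157592773) 73.5
side ((246.1368865966797, 310.06390380859375), (9.847189903259277, 48.08811950683594), 25.016895294189453) 401.0
```

View pics/c0.png

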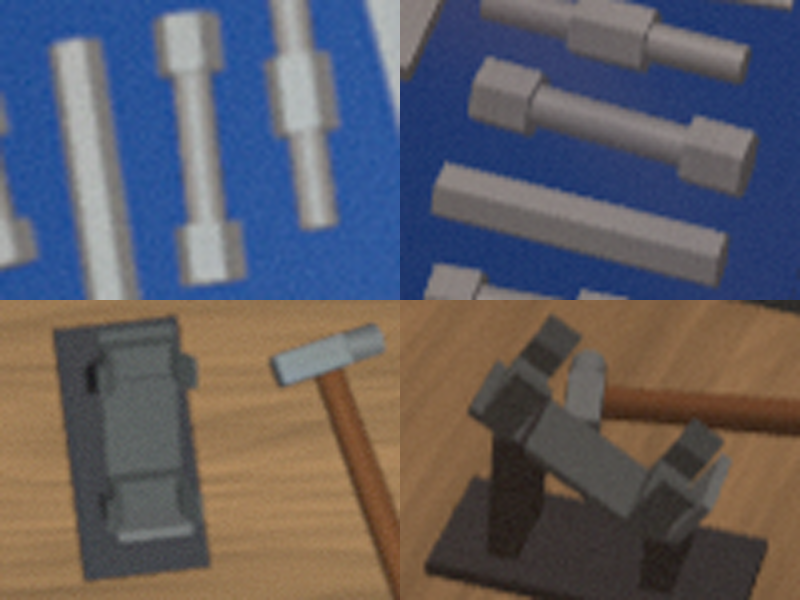

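The crops confirm the target: a shank with two end blocks, its joins near top (231,271) and (233,302). It matches side (274,342) to (310,351). For an accurate cradle pose I'll enlarge the cradle further.

```bash
python3 - <<'E'
from h import *
d=pickle.load(open("im0.pkl","rb"))
for n,x,y,w,h,s in (("top",370,242,114,85,7),("side",333,158,100,75,8)):
    c=d[n]["pixels"][y:y+h,x:x+w,::-1]
    c=cv2.resize(c,None,fx=s,fy=s,interpolation=cv2.INTER_CUBIC)
    cv2.imwrite(f"pics/{n}_cr.png",cv2.convertScaleAbs(c,alpha=1.5,beta=10))
E
```

```text
(no output)
```

View pics/top_cr.png

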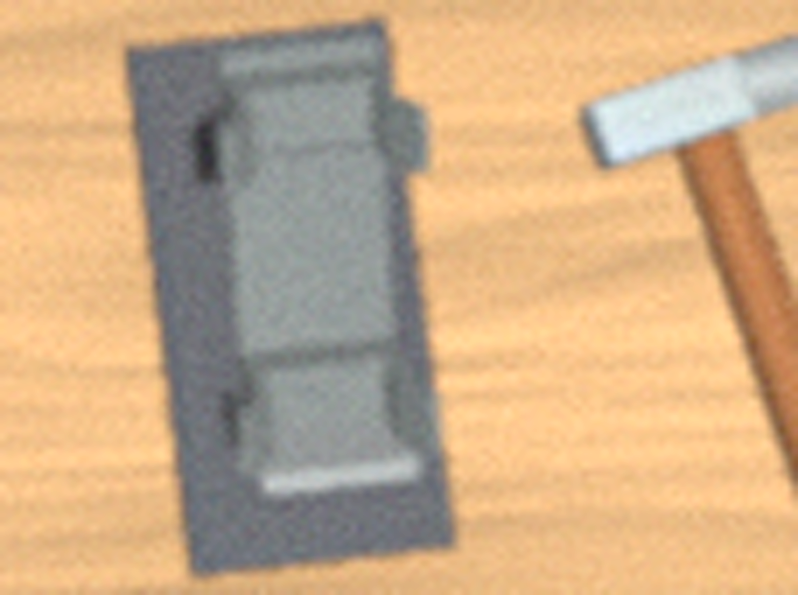

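View pics/side_cr.png

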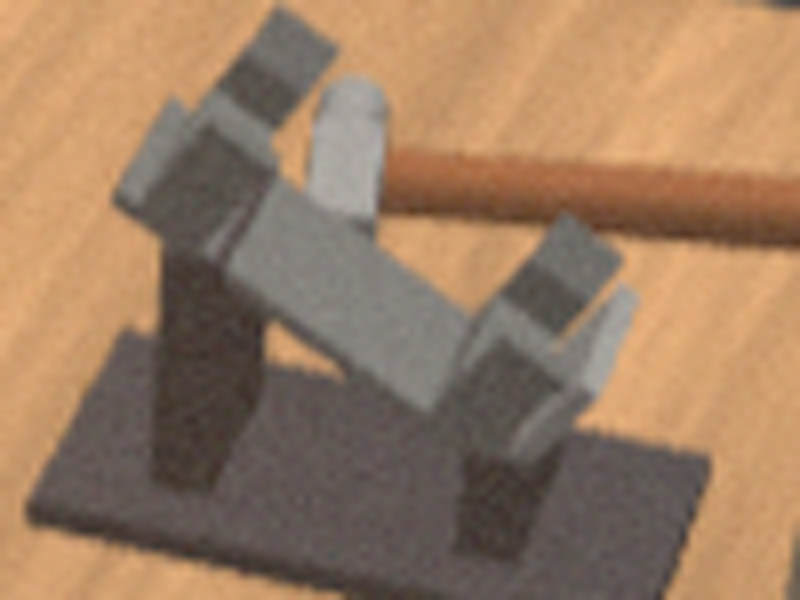

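The top crop shows base corners at (128,47), (384,20), (455,545) and (192,575), and the bright stop strip from (263,485) to (418,463). The side crop shows plate edges (230,262)–(430,410) and (275,180)–(478,318), stop top (593,380)–(630,291), and the upper wing (280,8)–(338,48). I'll triangulate these.

```bash
cat > m.py <<'E'
from h import *
d=pickle.load(open("im0.pkl","rb"));T,S=d["top"],d["side"]
tp=lambda u,v:((u+.5)/7-.5+370,(v+.5)/7-.5+242)
sp=lambda u,v:((u+.5)/8-.5+333,(v+.5)/8-.5+158)
np.set_printoptions(precision=4,suppress=True)
for n,a,b in [("base+x+y",(128,47),(28,508)),("base+x-y",(384,20),(126,330)),("base-x-y",(455,545),(710,460)),
 ("stop+y",(263,485),(593,380)),("stop-y",(418,463),(630,291)),("wing hi",(420,103),(280,8)),("wing lo",(430,168),(338,48))]:
    print(n,*tri(T,tp(*a),S,sp(*b)))
b=[plane(T,tp(*p),0.01)for p in[(128,47),(384,20),(455,545),(192,575)]]
print("base@z.01",b,np.mean(b,0),"yaws",[np.degrees(np.arctan2(*(q-p)[1::-1]))for p,q in[(b[3],b[0]),(b[2],b[1])]],np.linalg.norm(b[0]-b[3]),np.linalg.norm(b[0]-b[1]))
def lp(g,p,q):
    o,a=ray(g,p);_,c=ray(g,q);n=np.cross(a,c);return o,n/np.linalg.norm(n)
def line(t1,t2,s1,s2,n):
    o1,n1=lp(T,t1,t2);o2,n2=lp(S,s1,s2);dd=np.cross(n1,n2);dd/=np.linalg.norm(dd);dd*=np.sign(dd[0])
    P=np.linalg.solve(np.array([n1,n2,dd]),[n1@o1,n2@o2,dd@np.array([.5,-.2,.1])])
    print(n,"pt",P,"dir",dd,"slope",np.degrees(np.arcsin(dd[2])),"yaw",np.degrees(np.arctan2(dd[1],dd[0])))
    return P,dd
line(tp(236,165),tp(243,345),sp(230,262),sp(430,410),"plate+y")
line(tp(380,160),tp(395,340),sp(275,180),sp(478,318),"plate-y")
t4=lambda u,v:((u+.5)/5-.5+192,(v+.5)/5-.5+257)
s4=lambda u,v:((u-400+.5)/4-.5+240,(v+.5)/4-.5+315)
P1,e1=tri(T,t4(195,72),S,s4(537,108));P2,e2=tri(T,t4(206,223),S,s4(684,142))
print("shank joins",P1,e1,P2,e2,np.linalg.norm(P1-P2))
line(t4(195,72),t4(206,223),s4(537,108),s4(684,142),"shank")
for n,p in [("far top edge",(188,12)),("near",(212,283))]:print(n,plane(T,t4(*p),.035),plane(T,t4(*p),.02))
E
python3 m.py
```

```text
base+x+y [ 0.5578 -0.1864  0.0094] 0.0015881761509850417
base+x-y [ 0.5645 -0.283   0.0141] 0.001603519094942821
base-x-y [ 0.3676 -0.2997  0.0122] 0.0008181720812761253
stop+y [ 0.39   -0.22    0.0905] 0.001544657845034471
stop-y [ 0.3959 -0.2762  0.0853] 0.001997322861976371
wing hi [ 0.5157 -0.2721  0.1584] 0.0038549173141229753
wing lo [ 0.4958 -0.2758  0.147 ] 0.0009280041537797167
base@z.01 [array([ 0.5585, -0.1861,  0.01  ]), array([ 0.5658, -0.2834,  0.01  ]), array([ 0.368 , -0.2999,  0.01  ]), array([ 0.36  , -0.2015,  0.01  ])] [ 0.4631 -0.2427  0.01  ] yaws [np.float64(4.447080943713591), np.float64(4.789271835774972)] 0.19907415096116057 0.09753953201778302
plate+y pt [ 0.5002 -0.2142  0.1011] dir [0.8669 0.0513 0.4958] slope 29.724031104150175 yaw 3.3896292218637427
plate-y pt [ 0.5078 -0.2655  0.0999] dir [0.869  0.1027 0.4841] slope 28.951973368914352 yaw 6.738072322478975
shank joins [0.5095 0.23   0.0182] 0.0006039547245230427 [0.4306 0.2238 0.027 ] 0.001327285861504198 0.07964625212925312
shank pt [0.4572 0.2258 0.0239] dir [ 0.9911  0.0807 -0.1061] slope -6.091327341852553 yaw 4.654406514524275
far top edge [0.5398 0.2308 0.035 ] [0.5415 0.2333 0.02  ]
near [0.3987 0.2195 0.035 ] [0.3991 0.2219 0.02  ]
```

Cradle origin comes out at about (0.463, -0.243, 0.110) with yaw 4.8°, and the stop, wings and plate agree with that. The spacer is at about (0.4695, 0.2255, 0.02) with yaw 4.65°. I'll move above the spacer with the fingers pre-closed to 36 mm to clear its neighbours.

```bash
cat > go.py <<'E'
import sys,numpy as np
from rig import env
s=env.observe();R=np.array(s["tool_rot"]);p=np.array(s["position"])
x,y,z,yaw=map(float,sys.argv[1:])
dv=R.T@(np.array([x,y,z])-p)
cur=np.degrees(np.arctan2(R[1,0],R[0,0]))
print("delta tool",dv.round(4),"turn",round(cur-yaw,2),"pos",p.round(4),"yaw",round(cur,2),"t",s["time_s"],"ft",np.round(s["ft_force"],1),"w",round(s["grip_width"],4),"gf",s["gripper_force"],"q",np.round(s["q"],1))
E
python3 nudge.py '[0.026, -0.0293, 0, 0, 0.036, 0.026, -0.0293, 0, 0, 0.036, 0.026, -0.0293, 0, 0, 0.036, 0.026, -0.0293, 0, 0, 0.036, 0.026, -0.0293, 0, 0, 0.036, 0.026, -0.0293, 0, 0, 0.036, 0.026, -0.0293, 0, 0, 0.036, 0.026, -0.0293, 0, 0, 0.036, 0.026, -0.0293, 0, 0, 0.036, 0.026, -0.0293, 0, 0, 0.036]' 30
python3 nudge.py '[0.026, -0.0293, 0, 0, 0.036, 0.026, -0.0293, 0, 0, 0.036, 0.026, -0.0293, 0, 0, 0.036, 0.026, -0.0293, 0, 0, 0.036, 0.026, -0.0293, 0, 0, 0.036, 0.026, -0.0293, 0, 0, 0.036, 0.026, -0.0293, 0, 0, 0.036, 0.026, -0.0293, 0, 0, 0.036, 0.026, -0.0293, 0, 0, 0.036, 0.026, -0.0293, 0, 0, 0.036]'
python3 nudge.py '[0, 0, 0, 8.45, 0.036, 0, 0, 0, 8.45, 0.036, 0, 0, 0, 0, 0.036]'
python3 go.py 0.4695 0.2255 0.12 4.65
```

```text
time_s: 1.1
position: [0.3364, -0.1417, 0.2422]
tool_rot: [[0.93, 0.368, -0.0], [0.368, -0.93, 0.0], [-0.0, -0.0, -1.0]]
ft_force: [0.6, -0.5, -0.2]
grip_width: 0.0357
gripper_force: 0.0
time_s: 2.1
position: [0.4704, 0.2265, 0.242]
tool_rot: [[0.93, 0.368, -0.001], [0.368, -0.93, -0.0], [-0.001, -0.0, -1.0]]
ft_force: [0.7, -0.2, -0.5]
grip_width: 0.0359
gripper_force: 0.0
time_s: 2.4
position: [0.4701, 0.2251, 0.2419]
tool_rot: [[0.997, 0.081, -0.001], [0.081, -0.997, -0.0], [-0.001, 0.0, -1.0]]
ft_force: [-0.0, -0.4, -0.6]
grip_width: 0.0361
gripper_force: 0.0
delta tool [-0.0004 -0.0005  0.1219] turn -0.0 pos [0.4701 0.2251 0.2419] yaw 4.65 t 2.4 ft [-0.  -0.4 -0.6] w 0.0361 gf 0.0 q [12.6 19.  78.9 -0.  82.3 97.9]
```

```bash
python3 nudge.py '[0, 0, 0.04, 0, 0.036, 0, 0, 0.04, 0, 0.036, 0, 0, 0.04, 0, 0.036, 0, 0, 0.04, 0, 0.036, 0, 0, 0.02, 0, 0.036, 0, 0, 0, 0, 0.036]'
python3 - <<'E'
from h import *
from rig import env
T=env.get_image("top");S=env.get_image("side")
a=cv2.resize(T["pixels"][240:330,192:272,::-1],(400,450),interpolation=2);b=cv2.resize(S["pixels"][280:380,245:334,::-1],(400,450),interpolation=2)
cv2.imwrite("pics/pre.png",np.hstack([a,b]))
E
```

```text
time_s: 3.0
position: [0.4689, 0.2242, 0.0599]
tool_rot: [[0.996, 0.085, -0.006], [0.085, -0.996, -0.001], [-0.006, 0.001, -1.0]]
ft_force: [-0.1, -0.4, 0.3]
grip_width: 0.0356
gripper_force: 0.0
```

View pics/pre.png

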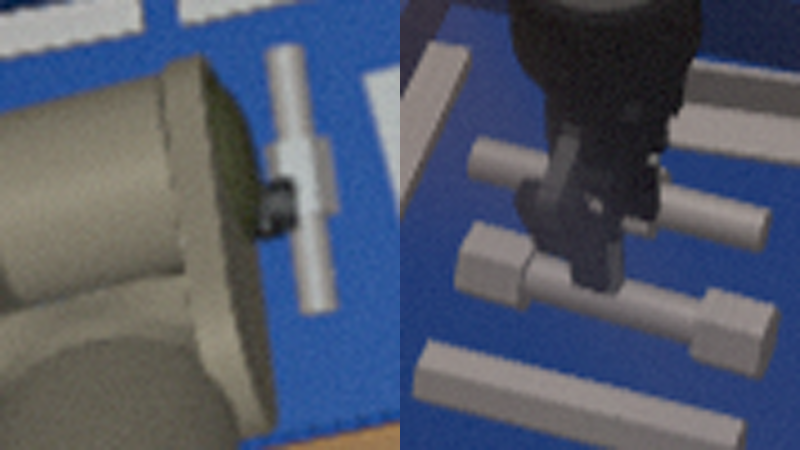

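The side view shows the near fingertip at crop (597,285), above the middle of the shank, with the neighbouring parts clear. The top view is blocked by the arm. I'll descend, watching the force.

```bash
python3 nudge.py '[0, -0.001, 0.01, 0, 0.036, 0, 0, 0.01, 0, 0.036, 0, 0, 0.01, 0, 0.036, 0, 0, 0.008, 0, 0.036, 0, 0, 0, 0, 0.036]'
python3 go.py 0.4695 0.2255 0.022 4.65
```

```text
time_s: 3.6
position: [0.4696, 0.2257, 0.0231]
tool_rot: [[0.997, 0.082, -0.002], [0.082, -0.997, -0.0], [-0.002, 0.0, -1.0]]
ft_force: [0.5, -1.2, -0.4]
grip_width: 0.0358
gripper_force: 0.0
delta tool [-0.0001  0.0002  0.0011] turn 0.04 pos [0.4696 0.2257 0.0231] yaw 4.69 t 3.6 ft [ 0.5 -1.2 -0.4] w 0.0358 gf 0.0 q [12.6 34.5 95.2  0.  50.4 97.9]
```

```bash
python3 nudge.py '[0, 0, 0.001, 0, 0.03, 0, 0, 0, 0, 0.015, 0, 0, 0, 0, 0.01, 0, 0, 0, 0, 0.01, 0, 0, 0, 0, 0.01, 0, 0, 0, 0, 0.01]' 30
python3 nudge.py '[0, 0, -0.01, 0, 0.01, 0, 0, -0.02, 0, 0.01, 0, 0, -0.03, 0, 0.01, 0, 0, -0.04, 0, 0.01, 0, 0, -0.04, 0, 0.01, 0, 0, -0.04, 0, 0.01, 0, 0, -0.04, 0, 0.01, 0, 0, 0, 0, 0.01, 0, 0, 0, 0, 0.01]'
```

```text
time_s: 4.2
position: [0.4703, 0.2258, 0.0236]
tool_rot: [[0.997, 0.082, 0.001], [0.082, -0.997, 0.0], [0.001, -0.0, -1.0]]
ft_force: [0.5, 0.2, 1.8]
grip_width: 0.0189
gripper_force: 29.5
time_s: 5.1
position: [0.4698, 0.2257, 0.2438]
tool_rot: [[0.997, 0.082, 0.001], [0.082, -0.997, 0.0], [0.001, -0.0, -1.0]]
ft_force: [-0.2, -0.3, -2.2]
grip_width: 0.0189
gripper_force: 29.5
```

```bash
python3 nudge.py '[-0.001, 0.015, 0, 0, 0.01, -0.002, 0.03, 0, 0, 0.01, -0.0025, 0.035, 0, 0, 0.01, -0.0025, 0.035, 0, 0, 0.01, -0.0025, 0.035, 0, 0, 0.01, -0.0025, 0.035, 0, 0, 0.01, -0.0025, 0.035, 0, 0, 0.01, -0.0025, 0.035, 0, 0, 0.01, -0.0025, 0.035, 0, 0, 0.01]'
python3 nudge.py '[-0.0025, 0.035, 0, 0, 0.01, -0.0025, 0.035, 0, 0, 0.01, -0.0025, 0.035, 0, 0, 0.01, -0.0025, 0.035, 0, 0, 0.01, -0.002, 0.03, 0, 0, 0.01, -0.001, 0.01, 0, 0, 0.01, 0, 0, 0, 0, 0.01, 0, 0, 0, 0, 0.01]'
python3 go.py 0.4734 -0.2418 0.20 4.8
python3 - <<'E'
from h import *
from rig import env
T=env.get_image("top");S=env.get_image("side");pickle.dump(dict(top=T,side=S),open("im1.pkl","wb"))
a=cv2.resize(T["pixels"][225:335,375:455,::-1],(400,550),interpolation=2);b=cv2.resize(S["pixels"][110:247,327:427,::-1],(400,550),interpolation=2)
cv2.imwrite("pics/over.png",cv2.convertScaleAbs(np.hstack([a,b]),alpha=1.3))
E
```

```text
time_s: 6.0
position: [0.4723, -0.0667, 0.242]
tool_rot: [[0.997, 0.081, -0.003], [0.081, -0.997, 0.001], [-0.003, -0.001, -1.0]]
ft_force: [0.7, 0.4, -2.0]
grip_width: 0.0187
gripper_force: 29.5
time_s: 6.8
position: [0.4748, -0.2445, 0.2427]
tool_rot: [[0.997, 0.082, -0.001], [0.082, -0.997, 0.001], [-0.001, -0.002, -1.0]]
ft_force: [-1.5, 0.2, -1.9]
grip_width: 0.019
gripper_force: 29.6
delta tool [-0.0011 -0.0027  0.0427] turn -0.1 pos [ 0.4748 -0.2445  0.2427] yaw 4.7 t 6.8 ft [-1.5  0.2 -1.9] w 0.019 gf 29.57874298095703 q [-40.   20.2  76.8   0.   83.1  45.3]
```

View pics/over.png

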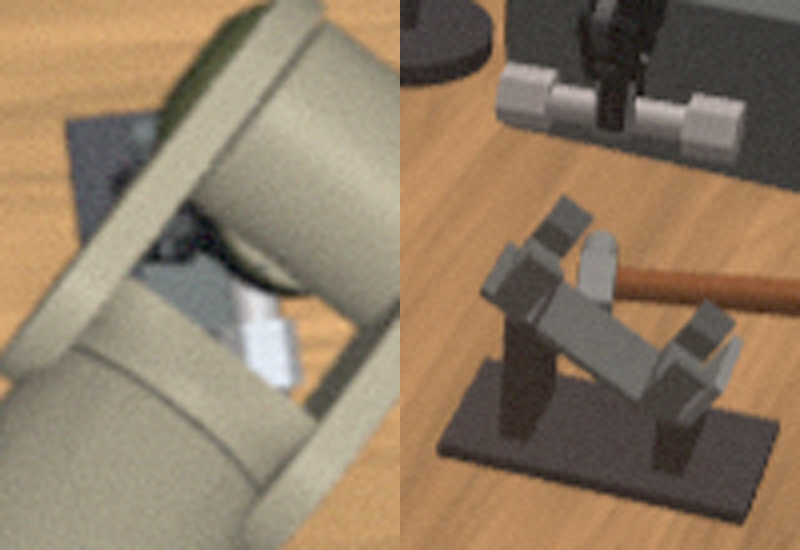

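The side view shows the spacer level in the fingers, with blocks at crop (527,97) and (713,128), and gripped near mid-length. In the top view its near block is at crop (268,345). I'll check the lateral fit and lower it.

```bash
python3 - <<'E'
from h import *
d=pickle.load(open("im1.pkl","rb"))
tp=lambda u,v:((u+.5)/5-.5+375,(v+.5)/5-.5+225)
sp=lambda u,v:((u-400+.5)/4-.5+327,(v+.5)/(550/137)-.5+110)
print(plane(d["top"],tp(268,345),.254),plane(d["top"],tp(270,388),.254))
print(tri(d["top"],tp(268,345),d["side"],sp(712,110)))
print("far blk top if level, side px",[ (proj(d["side"],X)-[327,110])*[4,4.0146]+[400,0] for X in([.4748+.055,-.2445+.0045,.254],[.4748-.055,-.2445-.0045,.254])])
E
python3 nudge.py '[0, -0.0015, 0.01, 0, 0.01, -0.001, -0.001, 0.015, 0, 0.01, 0, 0, 0.015, 0, 0.01, 0, 0, 0.0025, 0, 0.01, 0, 0, 0, 0, 0.01]'
python3 go.py 0.4734 -0.2418 0.155 4.8
```

```text
[ 0.42381291 -0.24889224  0.254     ] [ 0.40474092 -0.24882306  0.254     ]
(array([ 0.42264734, -0.24952181,  0.25204393]), np.float64(0.002604422437384583))
far blk top if level, side px [array([526.03627593,  73.44190786]), array([713.07923043, 106.68566616])]
time_s: 7.4
position: [0.474, -0.2423, 0.2005]
tool_rot: [[0.997, 0.082, -0.001], [0.082, -0.997, 0.001], [-0.001, -0.001, -1.0]]
ft_force: [0.9, -0.6, -2.0]
grip_width: 0.0186
gripper_force: 29.6
delta tool [-0.0005 -0.0006  0.0455] turn -0.07 pos [ 0.474  -0.2423  0.2005] yaw 4.73 t 7.4 ft [ 0.9 -0.6 -2. ] w 0.0186 gf 29.579461812973022 q [-39.8  22.1  81.2   0.   76.8  45.4]
```

```bash
python3 nudge.py '[0, 0, 0.015, 0, 0.01, 0, 0, 0.015, 0, 0.01, 0, 0, 0.015, 0, 0.01, 0, 0, 0, 0, 0.01]'
python3 nudge.py '[0, 0, 0.003, 0, 0.01, 0, 0, 0.003, 0, 0.01, 0, 0, 0.003, 0, 0.01, 0, 0, 0, 0, 0.01]'
python3 nudge.py '[0, 0, 0.003, 0, 0.01, 0, 0, 0.003, 0, 0.01, 0, 0, 0, 0, 0.01]'
```

```text
time_s: 7.8
position: [0.4737, -0.2424, 0.1549]
tool_rot: [[0.997, 0.082, -0.002], [0.082, -0.997, 0.002], [-0.002, -0.002, -1.0]]
ft_force: [-0.2, -0.3, -1.7]
grip_width: 0.0187
gripper_force: 29.6
time_s: 8.2
position: [0.4742, -0.2431, 0.1472]
tool_rot: [[0.997, 0.082, 0.001], [0.082, -0.997, -0.001], [0.001, 0.001, -1.0]]
ft_force: [-1.2, 0.5, 1.4]
grip_width: 0.0186
gripper_force: 29.9
time_s: 8.5
position: [0.474, -0.2431, 0.1407]
tool_rot: [[0.997, 0.082, -0.0], [0.082, -0.997, -0.0], [-0.0, 0.0, -1.0]]
ft_force: [-2.2, -0.5, 2.5]
grip_width: 0.0188
gripper_force: 30.2
```

Contact came at about the predicted height, and the spacer is pivoting with only 4 N. I'll keep lowering.

```bash
python3 nudge.py '[0, -0.0005, 0.003, 0, 0.01, 0, 0, 0.003, 0, 0.01, 0, 0, 0.003, 0, 0.01, 0, 0, 0.003, 0, 0.01, 0, 0, 0, 0, 0.01]'
python3 nudge.py '[0, 0, 0.003, 0, 0.01, 0, 0, 0.003, 0, 0.01, 0, 0, 0.002, 0, 0.01, 0, 0, 0, 0, 0.01]'
python3 go.py 0.4734 -0.2418 0.1195 4.8
```

```text
time_s: 9.0
position: [0.4738, -0.2424, 0.1283]
tool_rot: [[0.997, 0.082, -0.001], [0.082, -0.997, 0.001], [-0.001, -0.001, -1.0]]
ft_force: [-3.8, -0.8, 2.3]
grip_width: 0.0187
gripper_force: 31.0
time_s: 9.4
position: [0.4741, -0.2424, 0.1205]
tool_rot: [[0.997, 0.082, 0.0], [0.082, -0.997, 0.0], [0.0, -0.0, -1.0]]
ft_force: [-3.1, -0.5, 1.9]
grip_width: 0.0187
gripper_force: 31.5
delta tool [-0.0006 -0.0007  0.001 ] turn -0.11 pos [ 0.4741 -0.2424  0.1205] yaw 4.69 t 9.4 ft [-3.1 -0.5  1.9] w 0.0187 gf 31.53084397315979 q [-39.8  27.1  87.8   0.   65.1  45.5]
```

```bash
for i in 1 2; do python3 nudge.py '[0, 0, 0.001, 0, 0.01, 0, 0, 0, 0, 0.01]'|egrep 'pos|ft_|grip'; done
python3 - <<'E'
from h import *
from rig import env
S=env.get_image("side");pickle.dump(S,open("im2.pkl","wb"))
cv2.imwrite("pics/seat.png",cv2.convertScaleAbs(cv2.resize(S["pixels"][135:235,325:431,::-1],(636,600),interpolation=2),alpha=1.3))
E
```

```text
position: [0.4742, -0.2424, 0.1199]
ft_force: [-1.1, -0.8, 2.0]
grip_width: 0.0186
gripper_force: 31.6
position: [0.4742, -0.2425, 0.1196]
ft_force: [-2.7, 0.7, 9.1]
grip_width: 0.019
gripper_force: 32.3
```

View pics/seat.png

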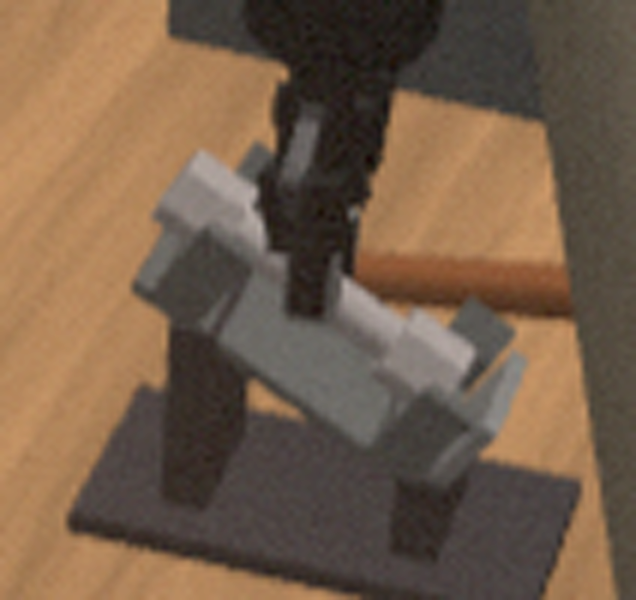

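The side view shows the spacer parallel to the slope in both saddles, with blocks at (205,195) and (430,345). The force jumped to about 11 N, so it is seated and still held. Now I'll slide it down the slope to the stop.

```bash
python3 nudge.py '[0, 0, 0, 0, 0.01, 0, 0, 0, 0, 0.01, -0.00173, 0, 0.001, 0, 0.01, -0.00173, 0, 0.001, 0, 0.01, -0.00173, 0, 0.001, 0, 0.01, -0.00173, 0, 0.001, 0, 0.01, 0, 0, 0, 0, 0.01]'|egrep 'pos|ft_|grip'
python3 nudge.py '[-0.00173, 0, 0.001, 0, 0.01, -0.00173, 0, 0.001, 0, 0.01, 0, 0, 0, 0, 0.01]'|egrep 'pos|ft_|grip'
python3 nudge.py '[-0.00087, 0, 0.0005, 0, 0.01, 0, 0, 0, 0, 0.01]'|egrep 'pos|ft_|grip'
python3 nudge.py '[-0.00087, 0, 0.0005, 0, 0.01, 0, 0, 0, 0, 0.01]'|egrep 'pos|ft_|grip'
```

```text
position: [0.4676, -0.2435, 0.1158]
ft_force: [-1.8, 0.0, 8.7]
grip_width: 0.0185
gripper_force: 32.3
position: [0.4642, -0.2438, 0.1138]
ft_force: [-2.2, -0.3, 7.4]
grip_width: 0.0184
gripper_force: 32.3
position: [0.4635, -0.2439, 0.1134]
ft_force: [-2.5, -0.0, 9.9]
grip_width: 0.0189
gripper_force: 32.3
position: [0.4626, -0.244, 0.113]
ft_force: [-1.1, -0.1, 9.6]
grip_width: 0.0187
gripper_force: 32.3
```

```bash
for i in 1 2 3; do python3 nudge.py '[-0.00087, 0, 0.0005, 0, 0.01, 0, 0, 0, 0, 0.01]'|egrep 'pos|ft_'; done
```

```text
position: [0.4618, -0.244, 0.1124]
ft_force: [-1.1, 0.3, 9.7]
position: [0.461, -0.2441, 0.112]
ft_force: [-0.7, -0.6, 9.2]
position: [0.461, -0.2441, 0.112]
ft_force: [3.4, 1.7, 11.7]
```

```bash
for i in 1 2; do python3 nudge.py '[-0.00087, 0, 0.0005, 0, 0.01, 0, 0, 0, 0, 0.01]'|egrep 'pos|ft_'; done
python3 - <<'E'
from h import *
from rig import env
S=env.get_image("side")
cv2.imwrite("pics/home.png",cv2.convertScaleAbs(cv2.resize(S["pixels"][135:235,325:431,::-1],(636,600),interpolation=2),alpha=1.3))
E
```

```text
position: [0.461, -0.2441, 0.112]
ft_force: [6.5, 3.4, 14.9]
position: [0.4609, -0.2442, 0.112]
ft_force: [10.1, 5.0, 16.6]
```

View pics/home.png

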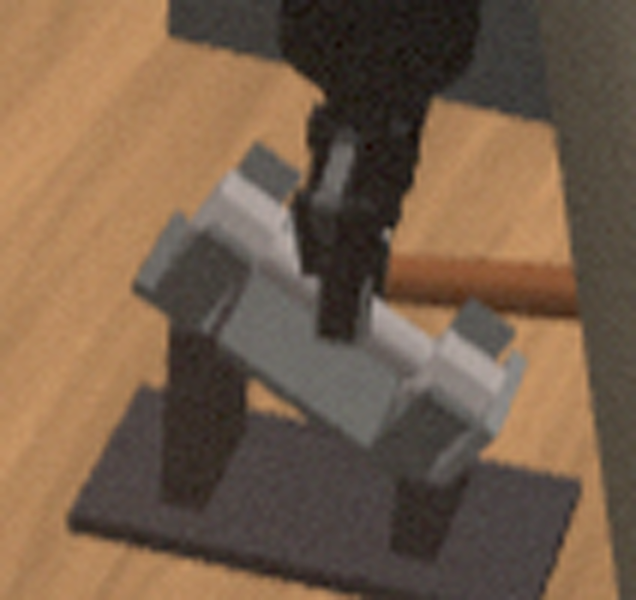

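The spacer's low block at (470,370) is against the stop, and the force rose while the position stayed put. Releasing and retreating upward.

```bash
python3 nudge.py '[0.001, 0, -0.0006, 0, 0.01, 0, 0, 0, 0, 0.03, 0, 0, 0, 0, 0.045, 0, 0, 0, 0, 0.045, 0, 0, 0, 0, 0.045, 0, 0, 0, 0, 0.045]'
python3 nudge.py '[0, 0, -0.005, 0, 0.045, 0, 0, -0.015, 0, 0.045, 0, 0, -0.03, 0, 0.045, 0, 0, -0.04, 0, 0.045, 0, 0, -0.04, 0, 0.045, 0, 0, 0, 0, 0.045]'
python3 nudge.py '[-0.02, -0.02, 0, 0, 0.045, -0.02, -0.04, 0, 0, 0.045, -0.02, -0.04, 0, 0, 0.045, -0.02, -0.04, 0, 0, 0.045, -0.02, -0.04, 0, 0, 0.045, 0, -0.04, 0, 0, 0.045, 0, -0.04, 0, 0, 0.045, 0, 0, 0, 0, 0.045, 0, 0, 0, 0, 0.045, 0, 0, 0, 0, 0.045]'|egrep 'time|pos|ft_'
python3 - <<'E'
from h import *
from rig import env
T=env.get_image("top");S=env.get_image("side");pickle.dump(dict(top=T,side=S),open("im3.pkl","wb"))
a=cv2.resize(T["pixels"][242:327,375:435,::-1],(400,566),interpolation=2);b=cv2.resize(S["pixels"][145:245,330:401+0,::-1],(400,566),interpolation=2)
b=cv2.resize(S["pixels"][150:240,345:409,::-1],(400,566),interpolation=2)
cv2.imwrite("pics/end.png",cv2.convertScaleAbs(np.hstack([a,b]),alpha=1.3))
E
```

```text
time_s: 12.9
position: [0.4584, -0.2437, 0.1097]
tool_rot: [[0.997, 0.082, -0.0], [0.082, -0.997, 0.0], [-0.0, -0.0, -1.0]]
ft_force: [-0.4, 1.1, -0.1]
grip_width: 0.0452
gripper_force: 0.0
time_s: 13.5
position: [0.4599, -0.2448, 0.2454]
tool_rot: [[0.997, 0.082, 0.008], [0.082, -0.997, -0.007], [0.007, 0.007, -1.0]]
ft_force: [1.0, -0.2, -1.3]
grip_width: 0.0452
gripper_force: 0.0
time_s: 14.5
position: [0.3379, 0.0066, 0.2399]
ft_force: [0.5, -0.3, -0.4]
```

View pics/end.png

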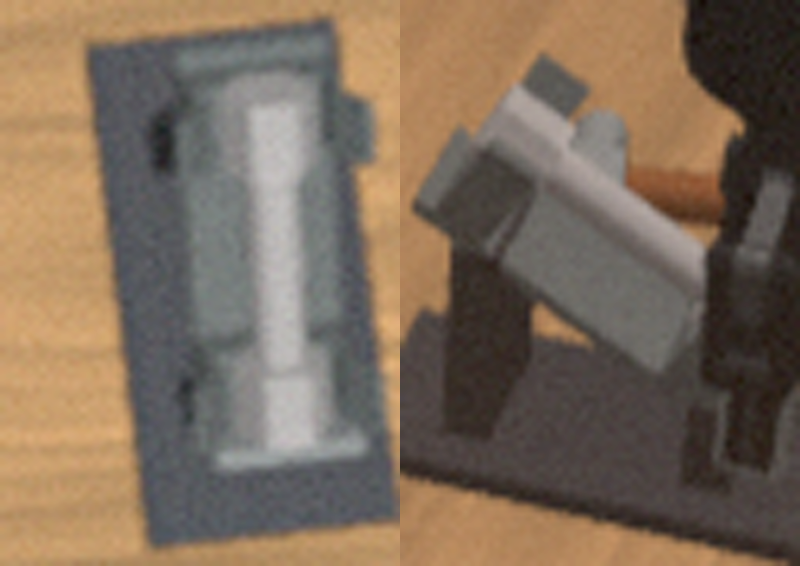

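The top view shows the spacer centred in both saddles and its low block reaching the stop strip at (290,448). I'll do a quick numeric check of the two block joins at (278,182) and (285,375), then hand in.

```bash
python3 - <<'E'
from h import *
g=pickle.load(open("im3.pkl","rb"))["top"]
tp=lambda u,v:(u/6.667-.43+375,v/6.659-.43+242)
C=np.array([.463,-.2427]);a=np.radians(4.8);e=np.array([np.cos(a),np.sin(a)])
for p,x,z in(((278,182),40,15),((285,375),-40,15),((273,103),70,15)):
    h=.110+(x*.5+z*.866)/1000
    P=plane(g,tp(*p),h)[:2]-C
    print("slip mm",1000*(P@e)-(x*.866-z*.5),"lat mm",1000*(-P[0]*e[1]+P[1]*e[0]))
E
```

```text
slip mm -0.40886019533277107 lat mm 0.2044199048313049
slip mm 0.5578281262492055 lat mm 1.3064577568747977
slip mm 0.9528658709977691 lat mm 0.3746850189161426
```

```bash
python3 -c "
from rig import env
print(env.close_job())"
```

```text
the job is handed in; nothing more can be done
None
```

The long spacer lies in both saddles against the stop, released, within about 1 mm of fully home by my last camera check; the job is handed in, but the rig returned no verdict.

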